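# Free the jammed ejector of a briquette mould

### The job

Swing the clear guard of the briquette mould up past its balance point so that it rests open by itself. Then take the mallet and, with light taps on the left and right bosses in turn, knock the jammed ejector yoke down until both bosses are flush with the frame; keep the yoke nearly level on the way, neither boss ever getting more than about 10 mm lower than the other, and do not touch the yoke with the gripper. Finally stand the mallet back upright on its head on the rubber mat, with the guard still open, and leave the jar and the brush where they are.

Things in the scene. Friction and masses are not known exactly. Their poses are not given: they have to be found in the camera images.
- mould: the briquette mould, fixed to the bench: base plate 190 x 250 mm, on it a grey frame 120 mm (its x) by 220 mm (its y) with a flat top 90 mm above the bench. Origin: on the bench under the frame's centre. Its +x points to the guard's hinge (away from the robot, turned up to 0.25 rad), +y to its left side. The frame's slot is 48 mm wide in x. The guard's two hinge posts stand at x = 85, y = +-117 mm, 139 mm high.
- frame_top (a point): centre of the frame's flat top, 90 mm above the mould's origin, axes as the mould's; height 0 in this frame is flush
- yoke: the jammed aluminium ejector yoke in the frame's slot: two posts with striking bosses, joined by a beam below the frame's middle bridge. Origin: as boss_left; its axes are parallel to the mould's when it is level, and it tilts about x when one boss is lower than the other (130 mm apart)
- guard: the hinged guard: two rails, clear sheet, handle bar, counterweight. Origin: on its hinge axis, as guard_hinge; its -x points to the handle, z is up when closed. Opening turns it about its +y by 0 (closed over the bosses) to 1.75 rad (fully open against its stop, nearly upright over the hinge, leaning away from the robot). Its counterweight makes it fall shut below about 0.7 rad and swing slowly open by itself above. Lifting takes about 2 N at the handle
- boss_left (a point): centre of the flat top of the yoke's left striking boss, a round button 32 mm across and 9 mm high on a 42 mm square post. At x = 0, y = +65 mm from the mould's origin (within 4 mm). It starts 23 to 29 mm above the frame's top and is to end level with it, where it meets a stop. It moves down about as far as it is driven and stays there (it gives way at about 8 N, a little more when driven fast) while the boss of the other side stays where it is.
- boss_right (a point): the same for the right striking boss, at y = -65 mm
- guard_handle (a point): middle of the guard's handle, a round steel bar 16 mm thick and 200 mm long, lying along the mould's y at the guard's edge nearest the robot; closed it is 125 mm above the bench, at x = -125 mm from the mould's centre, free above, with 50 mm clear between it and the clear sheet behind it. It swings up in an arc of radius 210 mm about the hinge.
- guard_hinge (a point): middle of the guard's hinge axis, which runs along the mould's y, at x = +85 mm, 125 mm above the bench. The guard carries two side rails 200 mm apart, a clear sheet over the bosses, and a steel counterweight cylinder 32 mm thick near the hinge, its top 76 mm above the hinge when closed.
- mallet: mallet, 0.3 kg: a head 60 mm across, 100 mm high, standing on its flat white face; a level flat-sided wooden handle 22 mm wide, 26 mm high, centre line 50 mm above the face. Origin: centre of the face; z up; the handle runs along -x, from 28 to 170 mm from the head's axis; yaw within 0.5 rad of the world's. Centre of mass 15 mm from the head's axis: the head droops a little unless held firmly close to it
- mat: the black rubber mat on which the mallet stands, 260 (x) x 150 (y) x 4 mm, fixed; origin: centre of its underside
- jar: small jar, 56 mm across, about 90 mm high, between the two work places; a bystander, loose, to be left alone. Origin: centre of its underside
- brush: hand brush lying between the two work places; a bystander, loose, to be left alone. Origin: centre of its underside
There are look-alikes about, which are no part of the job. What is shaped like the mallet but orange is not meant.

How it is judged:
By the outcome, as a careful person would: the job done as asked, in the order asked, and still so for the second after the job is handed in, with the robot touching nothing.
It also fails if it takes over 72 s, if anything falls off the work surface, if the arm or the gripper's body presses on something with over 40 N, if the wrist force passes 120 N, or if a joint passes its speed limit or range.

### The arm

A 6-joint arm with a two-finger parallel gripper is mounted at the origin on the work surface. World frame = base frame: x ahead of the robot, y to its left, z up, the work surface at z = 0. Lengths are in m, angles in rad, forces in N, time in s.
With the tool pointing down it reaches from about 0.35 to 0.775 m from the base axis. Payload 5.5 kg.
Tool frame: the origin (TCP) lies at the very end of the fingers, on their centre line; the grasp point (between the pads) lies 19 mm behind it; x points along the fingers, y is the direction in which the jaws open and shut, and the axes are right-handed (so a half turn about x gives the same grasp; the last joint's range is limited). The gripper opens to 85 mm and grips with 20 to 120 N. Pads are 22 mm wide; open, the fingers measure 114 mm over their backs; the gripper's body (76 mm by 85 mm) begins 54 mm behind the grasp point. The pads swing forward as they close: fully open they stand 13 mm farther back than shut.
Start: joints at [-0.14, 0.313, 0.046, 1.304, 0, 1.431], TCP at [0.575, -0, 0.231] pointing down, gripper open.
Joint ranges: [-2.76, 2.76], [-0.86, 1.69], [-1.03, 1.26], [-2.2, 2.34], [-1.47, 1.5], [-3.14, 3.14]. Speed limits (rad/s): [2.57, 2.57, 3.14, 3.14, 3.14, 3.14].

### API

Orientations are given as a unit quaternion [w, x, y, z].
In Python, from workcell import env gives the robot as it stands.
- The arm moves only by the tool servo_tool, never from a script. Its argument "increments" is a list of rows, each an object with "offset": the shift along the tool's x, y, z in cm, a list of three; "yaw": the turn about the tool's x in degrees. In form: [{"offset": [x, y, z], "yaw": yaw}, ...]. A call has exactly 8 rows; each row is the pose to reach, as a shift and turn from the pose commanded when the call began, along the tool's axes at that moment; what a row does not reach only later rows make up. A row lasts 1/10 s, in which the tool goes at most 50 mm and 8.59 degrees, less where a joint would pass 70% of its speed; a pose out of reach is approached as far as the arm can. A call with a gripper value outside its range is refused whole. "claw" is the opening, from 0 (shut) to 1 (fully open), set as the call begins (left out, the last holds). The fingers move at their own pace and stop on an object; "force" is the grip in N (left out, the last holds). Time passes only in rows, so rows that repeat a pose let the fingers close, or fill a call up. It gives the time, the measured TCP pose, the force and the opening at its end, in the units of the state.
- env.get_state(): the state, without advancing time (a new reading comes with each control period).
- env.read_camera(name): name is "scene" or "side" or "wrist"; returns (picture, depth): 480x640x3 uint8, red, green, blue; 480x640 float32, m along the optical axis (not along the pixel's ray), 0 where there is no reading.
- env.camera_model(name): a dict with "vertical_fov" (degrees; the focal length in pixels is half the picture's height over the tangent of half this angle, whatever the lens; pixels are square), "cx", "cy" (the principal point, pixels), "world_from_camera" (4x4, takes a point from camera to world coordinates). Camera axes: x right, y up, looking along -z (the intrinsics and any distortion apply to the point x, -y, -z); pixel columns grow to the right and rows downward; lengths in m; the calibration is good to about 2 mm. A picture is of the moment at which its call begins: read the wrist's pose just before it. camera_model takes no time and is no camera call; for the wrist camera it gives the pose at the moment of the call.
- env.hand_in(): hands the job in, once; it reports no verdict.
The state is a dict: "clock": time; "joint_pos": joint angles; "qvel": joint speeds; "tau": joint torques, N m; "tcp_pos": TCP position; "orientation": TCP orientation; "wrist_force": force on the tool from outside, world axes, zero at the start; "ft_torque": the same for the moment, N m; "finger_gap": finger opening in m.
Only numpy, scipy, OpenCV 4.12 (cv2) and the standard library are available. Lean on these libraries where they do the work, as an engineer would, in place of code of your own. Each camera call takes 0.05 s, during which the arm holds its last target.

## Working session

There is one attempt and no reset: what is moved stays moved. The work goes in short steps, Python scripts to look and compute and a tool call to move; the robot and the scene stay as the last step left them, time stands still between calls to the robot, and variables do not carry over. Pictures are saved under pics/ and viewed, and the job is handed in when it is done.

Besides the shell and the picture viewer there is one more tool, called after "Call:" as name(argument=value, ...) on one line, values as JSON. servo_tool: Moves the arm, as the interface text tells. Its arguments: {"type":"object","properties":{"increments":{"type":"array","items":{"type":"object","properties":{"offset":{"type":"array","items":{"type":"number"}},"yaw":{"type":"number"}}}},"claw":{"type":"number"},"force":{"type":"number"}},"required":["increments"]}

```bash
ls; mkdir -p pics
cat > h.py <<'E'
import numpy as np, cv2, pickle, sys
from workcell import env
def grab(tag,names=("scene","side","wrist")):
    out={}
    for n in names:
        m=env.camera_model(n); p,d=env.read_camera(n)
        out[n]=(p,d,m); cv2.imwrite(f"pics/{tag}_{n}.png",p[:,:,::-1])
    pickle.dump(out,open(f"pics/{tag}.pkl","wb")); return out
def load(tag): return pickle.load(open(f"pics/{tag}.pkl","rb"))
def px2w(o,u,v,z=None):
    p,d,m=o; f=240/np.tan(np.radians(m["vertical_fov"])/2)
    T=np.array(m["world_from_camera"])
    r=np.array([(u-m["cx"])/f,-(v-m["cy"])/f,-1.0])
    if z is None:
        c=d[int(round(v)),int(round(u))]; return (T@np.r_[r*c,1])[:3]
    w=T[:3,:3]@r; return T[:3,3]+w*(z-T[2,3])/w[2]
def st():
    s=env.get_state(); 
    for k in("clock","tcp_pos","orientation","wrist_force","finger_gap","joint_pos"): print(k,np.round(s[k],4))
    return s
E
python3 - <<'E'
from h import *
st(); o=grab("a")
for n in o:
    m=o[n][2]; print(n,{k:np.round(v,3).tolist() if not isinstance(v,(str,dict)) else v for k,v in m.items()})
E
```

```text
pics
clock 0.0
tcp_pos [0.5745 0.     0.2304]
orientation [ 0.4995  0.4996  0.5005 -0.5004]
wrist_force [0.1658 0.7071 0.0101]
finger_gap 0.0855
joint_pos [-0.1396  0.314   0.045   1.3036 -0.      1.4312]
scene {'vertical_fov': 54.458, 'cx': 319.981, 'cy': 233.748, 'world_from_camera': [[0.715, -0.405, 0.57, 1.231], [0.699, 0.431, -0.571, -0.608], [-0.014, 0.806, 0.591, 0.736], [0.0, 0.0, 0.0, 1.0]]}
side {'vertical_fov': 48.687, 'cx': 302.315, 'cy': 244.298, 'world_from_camera': [[0.994, 0.058, -0.095, 0.502], [-0.111, 0.595, -0.796, -0.879], [0.01, 0.801, 0.598, 0.768], [0.0, 0.0, 0.0, 1.0]]}
wrist {'vertical_fov': 71.569, 'cx': 317.257, 'cy': 239.845, 'world_from_camera': [[1.0, -0.0, 0.002, 0.575], [-0.0, 0.96, 0.281, 0.072], [-0.002, -0.281, 0.96, 0.373], [0.0, 0.0, 0.0, 1.0]]}
```

View pics/a_scene.png

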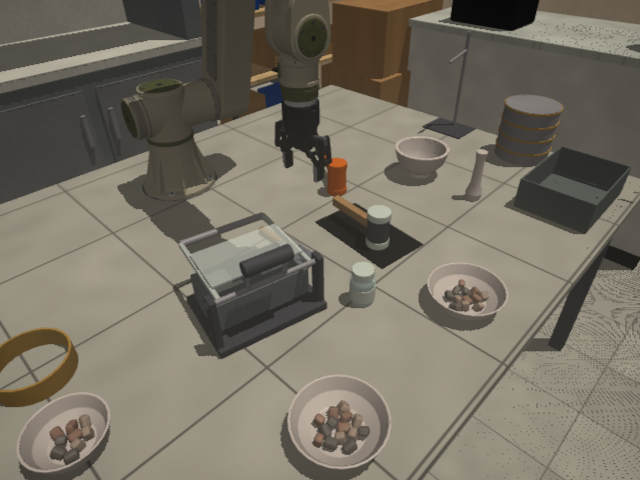

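View pics/a_side.png

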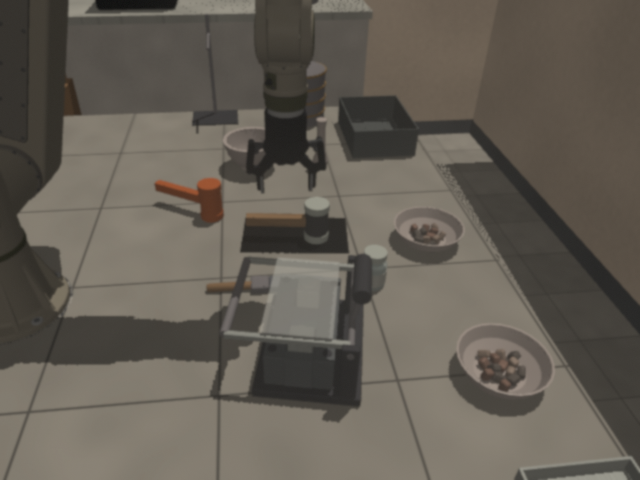

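View pics/a_wrist.png

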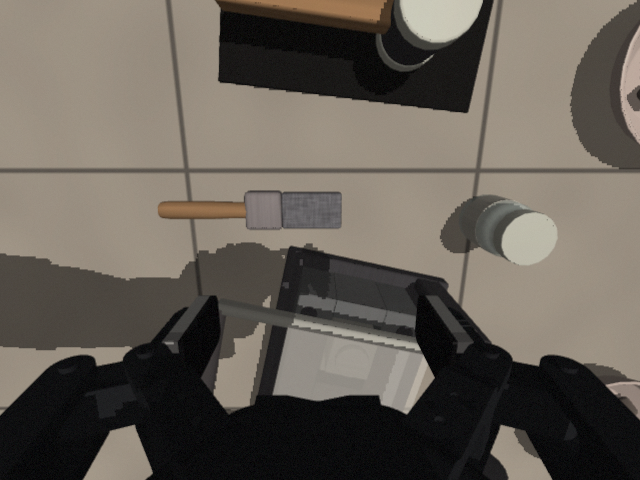

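Run:
```python
from h import *
o=load("a")
def crop(n,u0,v0,u1,v1,s,name):
    p=o[n][0][v0:v1,u0:u1,::-1]; cv2.imwrite(f"pics/{name}.png",cv2.convertScaleAbs(cv2.resize(p,None,fx=s,fy=s,interpolation=cv2.INTER_CUBIC),alpha=1.5,beta=15))
crop("scene",170,190,440,350,2.9,"c1")
crop("side",200,180,400,410,2.6,"c2")
crop("wrist",200,0,500,120,2.6,"c3")
```

```text
(no output)
```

View pics/c1.png

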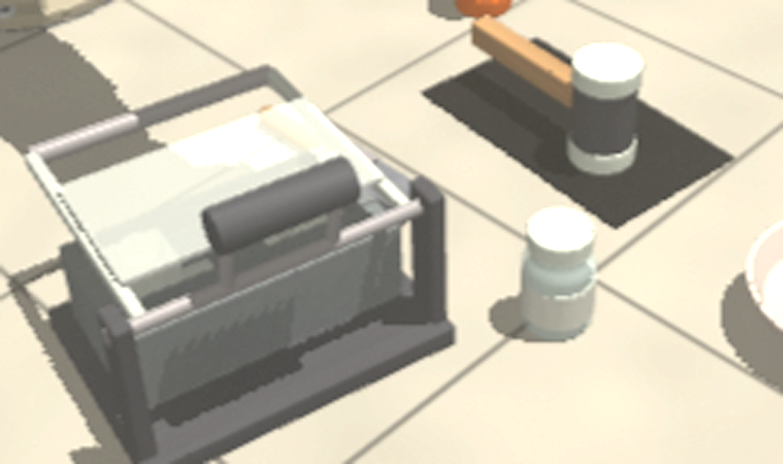

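View pics/c2.png

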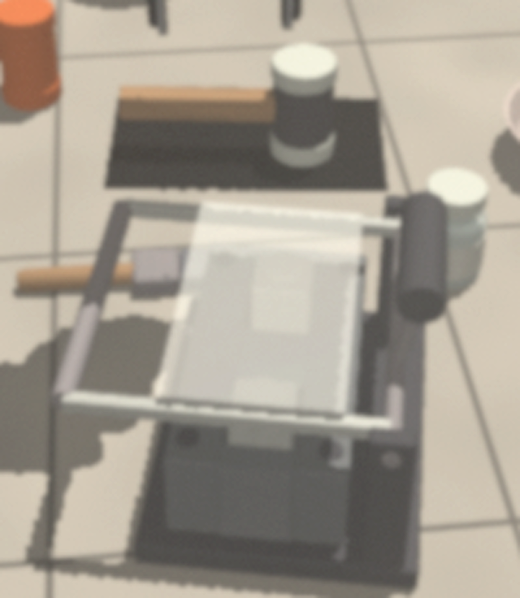

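View pics/c3.png

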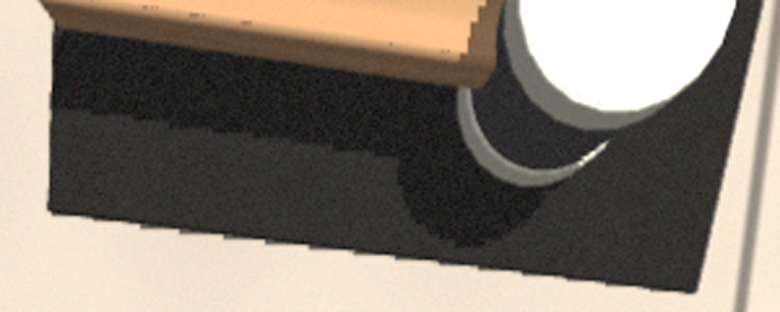

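Run:
```python
from h import *
o=load("a")
def cloud(n):
    p,d,m=o[n]; f=240/np.tan(np.radians(m["vertical_fov"])/2); T=np.array(m["world_from_camera"])
    v,u=np.mgrid[:480,:640]
    c=np.stack([(u-m["cx"])/f*d,-(v-m["cy"])/f*d,-d,np.ones_like(d)],-1)
    return (c@T.T)[...,:3],d>0
def xy(n,u,v,z): print(n,(u,v),z,px2w(o[n],u,v,z).round(4), "depth",px2w(o[n],u,v).round(4))
print("handle/posts side")
xy("side",248,258,.13);xy("side",225,331,.13);xy("side",237,295,.13)
print("scene handle"); xy("scene",262,215,.133);xy("scene",182,243,.133)
print("post tops scene");xy("scene",318,254,.139);xy("scene",210,299,.139)
print("plate corners scene");xy("scene",327,305,.01);xy("scene",223,348,.01)
C,ok=cloud("side")
# jar, mallet head top
for n in("scene","side","wrist"):
    C,ok=cloud(n); P,_,_=o[n]
    z=C[...,2]
    m=ok&(abs(z-.104)<.004)&(C[...,0]>.5)&(C[...,0]<.8)&(C[...,1]>.1)&(C[...,1]<.3)
    q=C[m]; print(n,"head top",len(q),np.median(q,0).round(4) if len(q) else '',q.min(0).round(3) if len(q) else '',q.max(0).round(3) if len(q) else '')
    m=ok&(z>.0)&(z<.1)&(P[...,0]>P[...,2]*1.6.__float__())&(C[...,0]>.4)&(C[...,0]<.75)&(C[...,1]>.12)&(C[...,1]<.3)
    m&=z>.055
    q=C[m]
    if len(q)>50:
        c=q[:,:2].mean(0); w,V=np.linalg.eigh(np.cov((q[:,:2]-c).T)); a=V[:,1]*np.sign(V[0,1]); s=(q[:,:2]-c)@a
        print(n,"handle",len(q),c.round(4),"yaw",np.arctan2(a[1],a[0]).round(4),s.min().round(3),s.max().round(3),"z",np.percentile(q[:,2],[5,50,95]).round(4))
    m=ok&(z>.08)&(z<.1)&(C[...,0]>.6)&(C[...,0]<.9)&(C[...,1]>-.1)&(C[...,1]<.12)
    q=C[m]; print(n,"jar?",len(q),np.median(q,0).round(3) if len(q) else '')
print("mat corners scene");
for u,v in[(316,223),(356,203),(423,244),(383,268)]: xy("scene",u,v,.004)
```

```text
handle/posts side
side (248, 258) 0.13 [ 0.4942 -0.0633  0.13  ] depth [ 0.4942 -0.0624  0.1293]
side (225, 331) 0.13 [ 0.4508 -0.2542  0.13  ] depth [ 0.4508 -0.2548  0.1306]
side (237, 295) 0.13 [ 0.4716 -0.168   0.13  ] depth [ 0.4715 -0.1665  0.1286]
scene handle
scene (262, 215) 0.133 [ 0.5011 -0.0657  0.133 ] depth [ 0.5019 -0.0664  0.1337]
scene (182, 243) 0.133 [ 0.4584 -0.2528  0.133 ] depth [ 0.457  -0.2521  0.1319]
post tops scene
scene (318, 254) 0.139 [ 0.7023 -0.0849  0.139 ] depth [ 0.7041 -0.0866  0.1409]
scene (210, 299) 0.139 [ 0.6508 -0.3137  0.139 ] depth [ 0.6522 -0.3145  0.1405]
plate corners scene
scene (327, 305) 0.01 [ 0.7266 -0.0847  0.01  ] depth [ 0.7205 -0.0784  0.0012]
scene (223, 348) 0.01 [ 0.6594 -0.3127  0.01  ] depth [ 0.668  -0.3171  0.0209]
scene head top 280 [0.6629 0.1653 0.1046] [0.632 0.136 0.1  ] [0.691 0.196 0.108]
scene handle 561 [0.5077 0.2146] yaw -0.5696 -0.127 0.131 z [0.0573 0.0677 0.0964]
scene jar? 538 [ 0.755 -0.027  0.09 ]
side head top 242 [0.6598 0.1651 0.1015] [0.632 0.134 0.1  ] [0.689 0.195 0.105]
side handle 512 [0.4805 0.2287] yaw -0.5623 -0.103 0.156 z [0.0609 0.066  0.0978]
side jar? 344 [ 0.759 -0.02   0.088]
wrist head top 2915 [0.6592 0.1565 0.104 ] [0.631 0.14  0.1  ] [0.689 0.168 0.107]
wrist handle 3102 [0.5799 0.1739] yaw -0.0727 -0.088 0.054 z [0.0571 0.0666 0.0683]
wrist jar? 4301 [ 0.745 -0.021  0.09 ]
mat corners scene
scene (316, 223) 0.004 [0.4835 0.1265 0.004 ] depth [0.4828 0.1272 0.0033]
scene (356, 203) 0.004 [0.4969 0.2784 0.004 ] depth [ 0.4923  0.2839 -0.0006]
scene (423, 244) 0.004 [0.7499 0.2474 0.004 ] depth [0.7484 0.25   0.0018]
scene (383, 268) 0.004 [0.7341 0.1025 0.004 ] depth [ 7.311e-01  1.067e-01 -4.000e-04]
```

The dark, white-faced mallet on the black mat (scene 378,228) fits the description. The look-alike at scene (337,177) is orange, so it is not meant. In the enlarged crop c1 the head is black and white, it has a wooden handle, and it stands on the mat. The guard comes first: I estimate its handle middle at about (0.475, -0.158) and the mould yaw at about -0.222.

Call:
servo_tool(increments=[{"offset":[0,-2,3.2],"yaw":3},{"offset":[0,-4,6.4],"yaw":6},{"offset":[0,-6,9.6],"yaw":9},{"offset":[0,-8,12.7],"yaw":12.7},{"offset":[1,-9.9,15.8],"yaw":12.7},{"offset":[3,-9.9,15.8],"yaw":12.7},{"offset":[4,-9.9,15.8],"yaw":12.7},{"offset":[4,-9.9,15.8],"yaw":12.7}], claw=0.5, force=30)

```text
clock: 0.95
tcp_pos: [0.475, -0.1574, 0.1897]
orientation: [-0.44, -0.552, -0.443, 0.553]
wrist_force: [-0.6, -0.6, 0.2]
finger_gap: 0.0425
```

Run:
```python
from h import *
s=st(); o=grab("b",("wrist","side"))
```

```text
clock 0.95
tcp_pos [ 0.475  -0.1574  0.1897]
orientation [-0.4405 -0.5518 -0.4427  0.5527]
wrist_force [-0.5618 -0.5846  0.1742]
finger_gap 0.0425
joint_pos [-4.8060e-01  1.8940e-01 -2.2000e-01  1.1647e+00  2.0000e-04  1.3119e+00]
```

View pics/b_wrist.png

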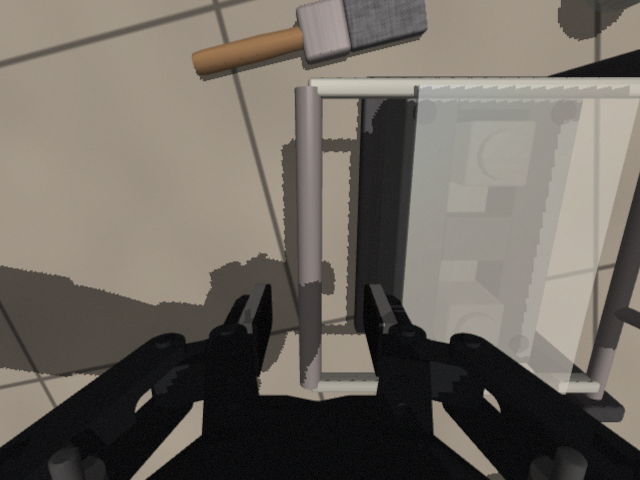

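View pics/b_side.png

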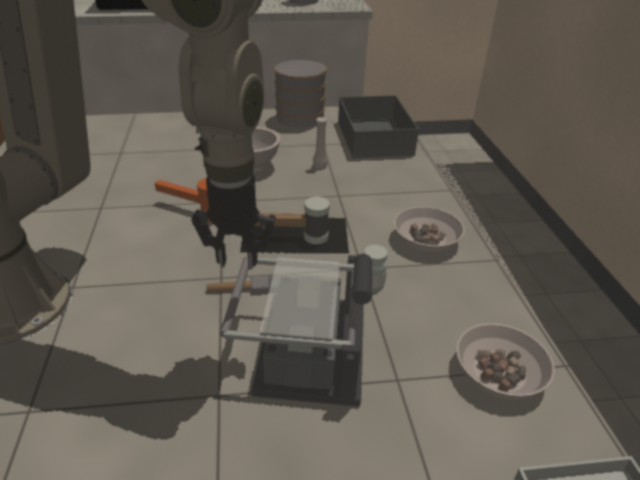

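The bar lies at u≈310, between the fingers at u≈262 and 375, and runs parallel to the pads. I'll descend and close on it.

Call:
servo_tool(increments=[{"offset":[2.5,-0.2,0],"yaw":0},{"offset":[5,-0.2,0],"yaw":0},{"offset":[7.5,-0.2,0],"yaw":0},{"offset":[8.6,-0.2,0],"yaw":0},{"offset":[8.6,-0.2,0],"yaw":0},{"offset":[8.6,-0.2,0],"yaw":0},{"offset":[8.6,-0.2,0],"yaw":0},{"offset":[8.6,-0.2,0],"yaw":0}])

```text
clock: 1.85
tcp_pos: [0.475, -0.158, 0.1066]
orientation: [0.442, 0.553, 0.441, -0.552]
wrist_force: [-1.2, 1.1, -0.0]
finger_gap: 0.0424
```

Call:
servo_tool(increments=[{"offset":[0,0,0],"yaw":0},{"offset":[0,0,0],"yaw":0},{"offset":[0,0,0],"yaw":0},{"offset":[0,0,0],"yaw":0},{"offset":[0,0,0],"yaw":0},{"offset":[0,0,0],"yaw":0},{"offset":[0,0,0],"yaw":0},{"offset":[0,0,0],"yaw":0}], claw=0.1, force=25)

```text
clock: 2.65
tcp_pos: [0.4694, -0.1565, 0.1053]
orientation: [-0.439, -0.55, -0.444, 0.554]
wrist_force: [-13.5, 2.2, 12.6]
finger_gap: 0.015
```

Run:
```python
import numpy as np
for t in np.arange(0,1.11,.1): print(round(t,2),"fwd",round(21*(1-np.cos(t)),2),"up",round(21*np.sin(t),2))
```

```text
0.0 fwd 0.0 up 0.0
0.1 fwd 0.1 up 2.1
0.2 fwd 0.42 up 4.17
0.3 fwd 0.94 up 6.21
0.4 fwd 1.66 up 8.18
0.5 fwd 2.57 up 10.07
0.6 fwd 3.67 up 11.86
0.7 fwd 4.94 up 13.53
0.8 fwd 6.37 up 15.06
0.9 fwd 7.95 up 16.45
1.0 fwd 9.65 up 17.67
1.1 fwd 11.47 up 18.72
```

Call:
servo_tool(increments=[{"offset":[-1.0,-0.4,0],"yaw":0},{"offset":[-2.1,-0.3,0],"yaw":0},{"offset":[-3.6,-0.1,0],"yaw":0},{"offset":[-5.2,0.25,0],"yaw":0},{"offset":[-6.7,0.7,0],"yaw":0},{"offset":[-8.2,1.25,0],"yaw":0},{"offset":[-9.6,1.9,0],"yaw":0},{"offset":[-10.1,2.2,0],"yaw":0}])

```text
clock: 3.45
tcp_pos: [0.4938, -0.162, 0.208]
orientation: [-0.441, -0.551, -0.442, 0.553]
wrist_force: [-8.8, 1.1, 2.6]
finger_gap: 0.0152
```

Run:
```python
from h import *
s=st(); o=grab("c",("side",))
```

```text
clock 3.45
tcp_pos [ 0.4938 -0.162   0.208 ]
orientation [-0.4408 -0.5513 -0.4424  0.5532]
wrist_force [-8.8347  1.0743  2.5626]
finger_gap 0.0152
joint_pos [-0.4707  0.2172 -0.1392  1.2175 -0.0014  1.3218]
```

View pics/c_side.png

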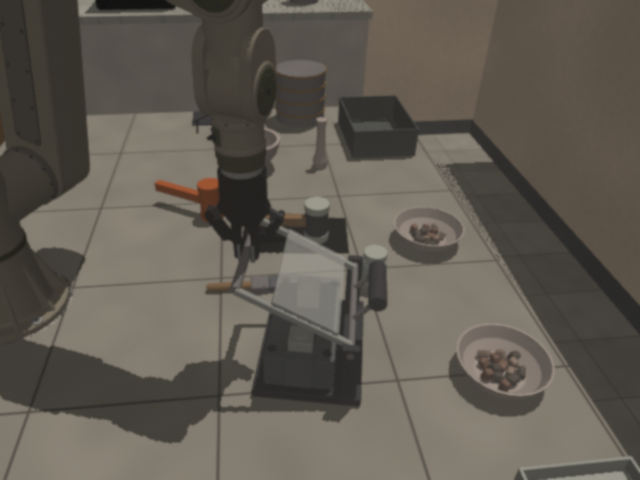

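The guard is coming up, with the gripper on its bar near (245,265). I'll continue past the balance point.

Call:
servo_tool(increments=[{"offset":[-1.3,0.6,0],"yaw":0},{"offset":[-2.5,1.4,0],"yaw":0},{"offset":[-3.6,2.3,0],"yaw":0},{"offset":[-4.6,3.3,0],"yaw":0},{"offset":[-5.6,4.3,0],"yaw":0},{"offset":[-6.5,5.4,0],"yaw":0},{"offset":[-7.3,6.6,0],"yaw":0},{"offset":[-7.7,7.2,0],"yaw":0}])

```text
clock: 4.3
tcp_pos: [0.5647, -0.178, 0.2873]
orientation: [-0.442, -0.552, -0.441, 0.552]
wrist_force: [-7.2, 1.1, 12.6]
finger_gap: 0.015
```

Run:
```python
from h import *
s=st(); o=grab("d",("side",))
```

```text
clock 4.3
tcp_pos [ 0.5647 -0.178   0.2873]
orientation [-0.442  -0.5521 -0.4412  0.5524]
wrist_force [-7.165   1.1027 12.6078]
finger_gap 0.015
joint_pos [-4.4040e-01  3.4040e-01  2.2020e-01  1.4497e+00 -9.0000e-04  1.3521e+00]
```

View pics/d_side.png

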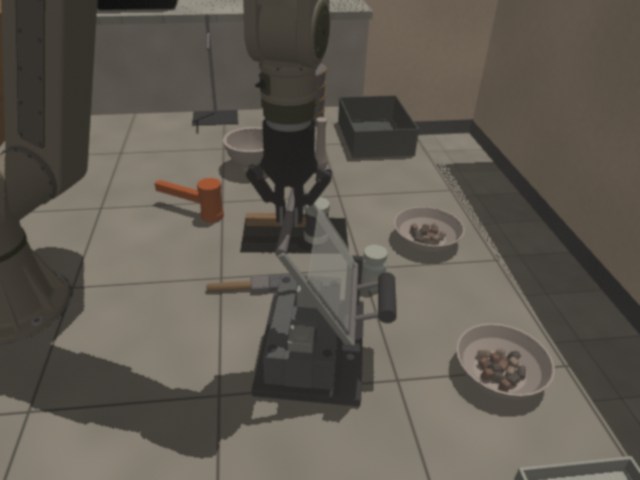

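The guard is at about 1 rad, well past balance. I'll release it and lift clear.

Call:
servo_tool(increments=[{"offset":[0,0,0],"yaw":0},{"offset":[0,0,0],"yaw":0},{"offset":[-0.5,0.3,0],"yaw":0},{"offset":[-3.5,1,0],"yaw":0},{"offset":[-7,1,0],"yaw":0},{"offset":[-8,0,0],"yaw":0},{"offset":[-8,-1.5,-1.5],"yaw":0},{"offset":[-8,-3,-3],"yaw":0}], claw=0.5)

```text
clock: 5.15
tcp_pos: [0.5428, -0.1424, 0.3633]
orientation: [0.441, 0.553, 0.441, -0.552]
wrist_force: [-0.0, 0.2, 0.0]
finger_gap: 0.0427
```

Run:
```python
from h import *
s=st(); o=grab("e",("side",))
```

```text
clock 5.15
tcp_pos [ 0.5428 -0.1424  0.3633]
orientation [ 0.4414  0.5526  0.4413 -0.5524]
wrist_force [-0.047   0.2371  0.0199]
finger_gap 0.0427
joint_pos [-3.9960e-01  2.9090e-01  3.3620e-01  1.6157e+00  1.0000e-04  1.3939e+00]
```

View pics/e_side.png

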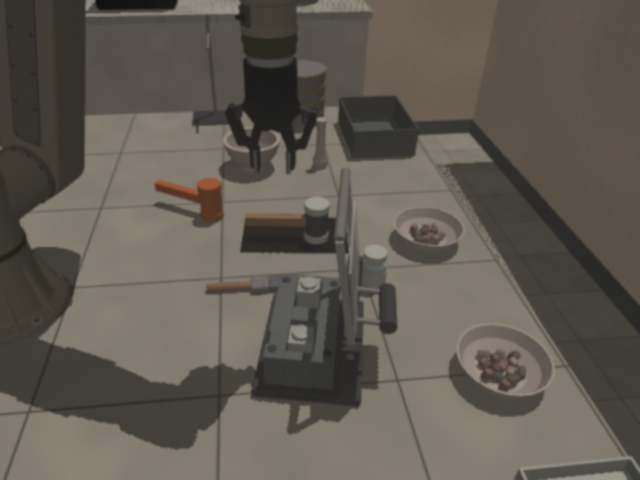

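The guard is standing open and the bosses are visible at side (309,283) and (299,334). I'll measure the mould and bosses now.

Run:
```python
from h import *
o=grab("f",("wrist","side"))
for n,b in(("wrist",None),("side",(220,240,420,410))):
    p=o[n][0][:,:,::-1]
    if b: p=p[b[1]:b[3],b[0]:b[2]]; p=cv2.resize(p,None,fx=3.5,fy=3.5,interpolation=cv2.INTER_CUBIC)
    cv2.imwrite(f"pics/f2_{n}.png",cv2.convertScaleAbs(p,alpha=1.4))
```

```text
(no output)
```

View pics/f2_wrist.png

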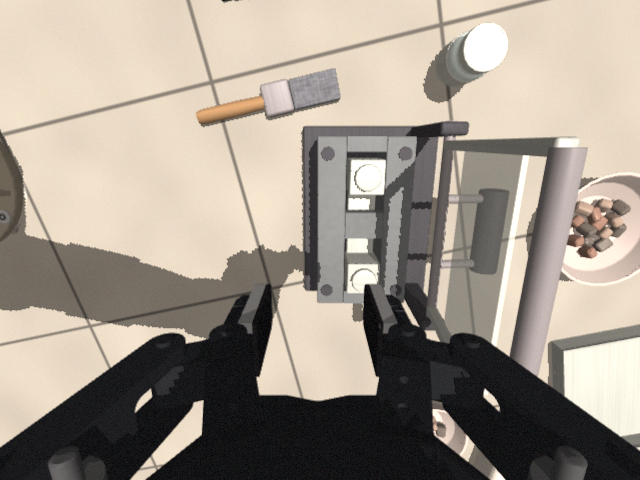

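View pics/f2_side.png

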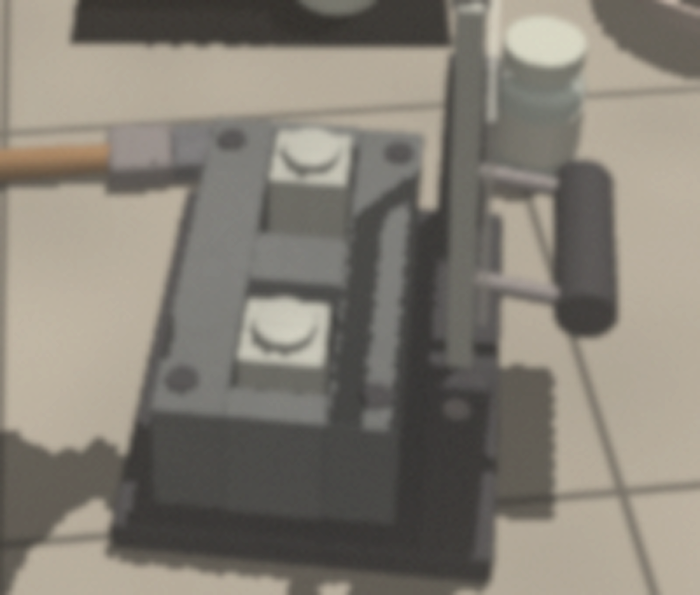

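Run:
```python
from h import *
o=load("f")
def patch(n,u,v,r=3):
    return np.median([px2w(o[n],a,b) for a in range(u-r,u+r+1) for b in range(v-r,v+r+1)],0).round(4)
print("wrist L",patch("wrist",369,177),"R",patch("wrist",364,280),"frame",patch("wrist",331,200),patch("wrist",332,260),patch("wrist",395,172))
print("side L",patch("side",308,282),"R",patch("side",301,333),"frame",patch("side",272,335),patch("side",283,290),patch("side",322,282,2))
L=px2w(o["wrist"],369,177,.116);R=px2w(o["wrist"],364,280,.116);print("Lw",L.round(4),"Rw",R.round(4))
L2=px2w(o["side"],308.3,282.6,.116);R2=px2w(o["side"],301.4,332.9,.116);print("Ls",L2.round(4),"Rs",R2.round(4))
for a,b in((L,R),(L2,R2)): print("mid",((a+b)/2).round(4),"yaw",np.arctan2(-(a-b)[0],(a-b)[1]).round(3),np.linalg.norm(a-b).round(3))
print("screw mid w",np.mean([px2w(o["wrist"],*q,.09) for q in((328,154),(406,153),(326,290),(396,290))],0).round(4))
```

```text
wrist L [ 0.6063 -0.1199  0.1145] R [ 0.5771 -0.246   0.1146] frame [ 0.5575 -0.1406  0.0901] [ 0.5421 -0.2195  0.0904] [ 0.6416 -0.1239  0.0904]
side L [ 0.6043 -0.1252  0.1121] R [ 0.5768 -0.2548  0.1124] frame [ 0.5288 -0.2316  0.0881] [ 0.5575 -0.1156  0.0876] [ 0.6358 -0.0999  0.0879]
Lw [ 0.606  -0.1196  0.116 ] Rw [ 0.5771 -0.2452  0.116 ]
Ls [ 0.6041 -0.1312  0.116 ] Rs [ 0.5771 -0.2579  0.116 ]
mid [ 0.5915 -0.1824  0.116 ] yaw -0.227 0.129
mid [ 0.5906 -0.1946  0.116 ] yaw -0.21 0.13
screw mid w [ 0.5918 -0.1826  0.09  ]
```

Call:
servo_tool(increments=[{"offset":[0,0,-4],"yaw":-8},{"offset":[0,-0.1,-8],"yaw":-16},{"offset":[1,-0.2,-12],"yaw":-24},{"offset":[3,-0.2,-16],"yaw":-32},{"offset":[5,-0.3,-20],"yaw":-40},{"offset":[8,-0.3,-24],"yaw":-48},{"offset":[11,-0.3,-28],"yaw":-56},{"offset":[14,-0.3,-31.8],"yaw":-64}], claw=0.6)

```text
clock: 6.1
tcp_pos: [0.6107, 0.1698, 0.2216]
orientation: [0.668, 0.232, 0.668, -0.232]
wrist_force: [0.6, 0.7, -0.4]
finger_gap: 0.0513
```

Call:
servo_tool(increments=[{"offset":[0,0,0],"yaw":-8},{"offset":[1,0,0],"yaw":-16},{"offset":[2,0,0],"yaw":-24},{"offset":[2.5,0,0],"yaw":-32},{"offset":[2.5,0,0],"yaw":-34.5},{"offset":[2.5,0,0],"yaw":-34.5},{"offset":[2.5,0,0],"yaw":-34.5},{"offset":[2.5,0,0],"yaw":-34.5}])

```text
clock: 6.9
tcp_pos: [0.6104, 0.1683, 0.1983]
orientation: [0.707, 0.026, 0.707, -0.026]
wrist_force: [0.2, -0.1, -0.5]
finger_gap: 0.0515
```

Run:
```python
from h import *
s=st(); o=grab("g",("wrist","side"))
```

```text
clock 6.9
tcp_pos [0.6104 0.1683 0.1983]
orientation [ 0.7067  0.0263  0.7066 -0.0263]
wrist_force [ 0.1868 -0.123  -0.4921]
finger_gap 0.0515
joint_pos [ 0.1424  0.4376  0.1474  1.2805 -0.      0.2168]
```

View pics/g_wrist.png

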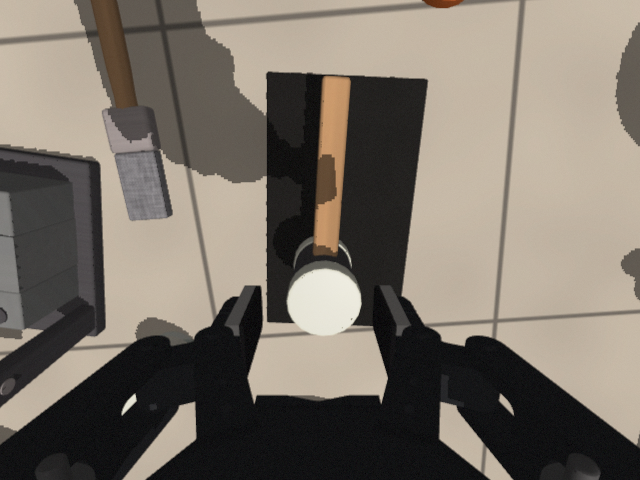

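View pics/g_side.png

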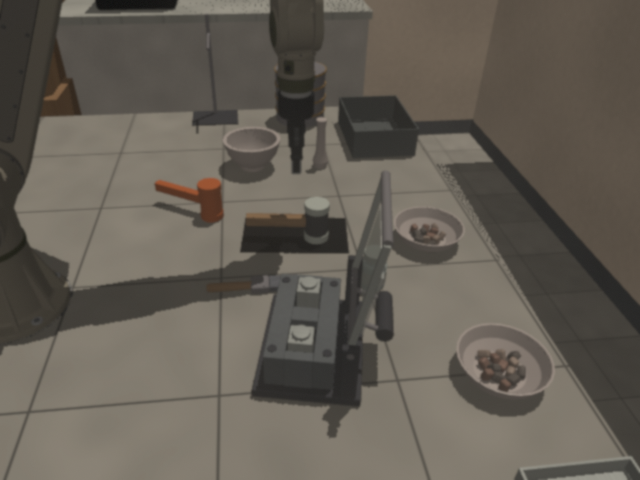

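Run:
```python
from h import *
o=load("g")["wrist"]
a=px2w(o,336.5,78,.067);b=px2w(o,326,248,.067);h=px2w(o,324,297,.104)
print(a.round(4),b.round(4),"yaw",np.arctan2((b-a)[1],(b-a)[0]).round(4),"head",h.round(4),px2w(o,324,297).round(4), px2w(o,328,200).round(4))
for u,v in((268,73),(426,80),(268,322),(402,325)): print("mat",px2w(o,u,v,.004).round(4))
```

```text
[0.4936 0.1919 0.067 ] [0.6267 0.1751 0.067 ] yaw -0.1261 head [0.6548 0.1707 0.104 ] [0.6547 0.1707 0.1042] [0.5851 0.1795 0.0676]
mat [0.4743 0.1334 0.004 ]
mat [0.491  0.2785 0.004 ]
mat [0.73   0.1036 0.004 ]
mat [0.7452 0.2555 0.004 ]
```

Call:
servo_tool(increments=[{"offset":[1,0.9,-0.3],"yaw":3},{"offset":[4,0.9,-0.3],"yaw":3},{"offset":[7.5,0.9,-0.3],"yaw":3},{"offset":[11,0.9,-0.3],"yaw":3},{"offset":[13.5,0.9,-0.3],"yaw":3},{"offset":[15,0.9,-0.3],"yaw":3},{"offset":[15.6,0.9,-0.3],"yaw":3},{"offset":[15.6,0.9,-0.3],"yaw":3}])

```text
clock: 7.8
tcp_pos: [0.6073, 0.1776, 0.0417]
orientation: [0.705, 0.044, 0.706, -0.045]
wrist_force: [-0.6, 0.3, 0.2]
finger_gap: 0.0516
```

Call:
servo_tool(increments=[{"offset":[0,0,0],"yaw":0},{"offset":[0,0,0],"yaw":0},{"offset":[0,0,0],"yaw":0},{"offset":[0,0,0],"yaw":0},{"offset":[0,0,0],"yaw":0},{"offset":[0,0,0],"yaw":0},{"offset":[0,0,0],"yaw":0},{"offset":[0,0,0],"yaw":0}], claw=0, force=40)

```text
clock: 8.6
tcp_pos: [0.6088, 0.1777, 0.0438]
orientation: [0.707, 0.045, 0.705, -0.044]
wrist_force: [-1.4, -1.0, 6.3]
finger_gap: 0.021
```

Run:
```python
from h import *
s=st(); o=grab("i",("wrist","side"))
p=o["side"][0][150:280,200:400,::-1]; cv2.imwrite("pics/i2.png",cv2.convertScaleAbs(cv2.resize(p,None,fx=4,fy=4,interpolation=cv2.INTER_CUBIC),alpha=1.4))
```

```text
clock 8.6
tcp_pos [0.6088 0.1777 0.0438]
orientation [ 0.7067  0.0445  0.7048 -0.0443]
wrist_force [-1.3855 -0.9828  6.337 ]
finger_gap 0.021
joint_pos [ 1.577e-01  5.335e-01 -9.310e-02  9.414e-01 -3.000e-04  2.835e-01]
```

View pics/i2.png

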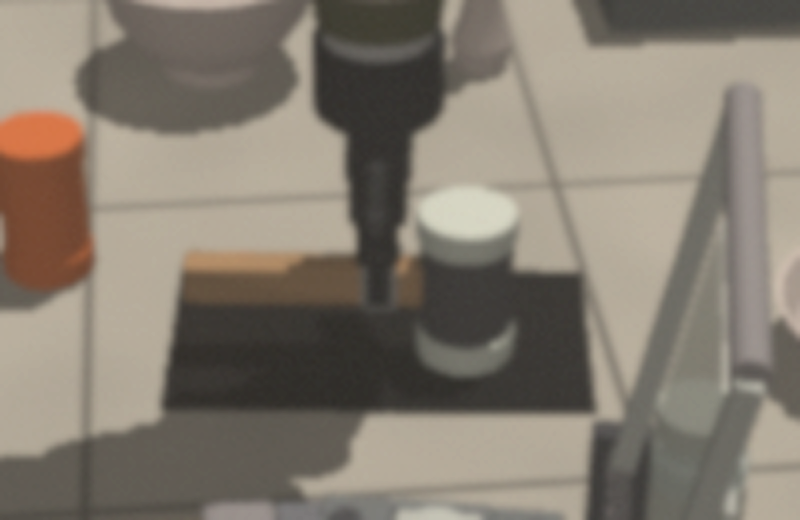

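View pics/i_wrist.png

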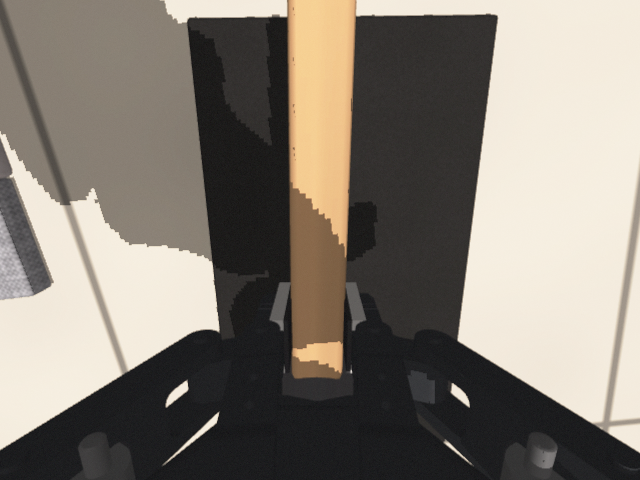

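Grasp: the handle is centred between the pads (wrist u≈318) and close to the head. I'll tighten the grip and lift.

Call:
servo_tool(increments=[{"offset":[0,0,0],"yaw":0},{"offset":[0,0,0],"yaw":0},{"offset":[-1,0,0],"yaw":0},{"offset":[-4,0,0],"yaw":0},{"offset":[-8,0,0],"yaw":0},{"offset":[-12,0,0],"yaw":0},{"offset":[-15,0,0],"yaw":0},{"offset":[-16,0,0],"yaw":0}], claw=0, force=110)

```text
clock: 9.5
tcp_pos: [0.6091, 0.1781, 0.2063]
orientation: [0.708, 0.045, 0.704, -0.044]
wrist_force: [0.6, 0.9, -2.5]
finger_gap: 0.0197
```

Run:
```python
from h import *
s=st(); o=grab("j",("side","scene"))
p=o["side"][0][80:300,200:420,::-1]; cv2.imwrite("pics/j2.png",cv2.convertScaleAbs(cv2.resize(p,None,fx=2.7,fy=2.7,interpolation=cv2.INTER_CUBIC),alpha=1.4))
```

```text
clock 9.5
tcp_pos [0.6091 0.1781 0.2063]
orientation [ 0.7076  0.0449  0.7039 -0.0438]
wrist_force [ 0.6498  0.8835 -2.4963]
finger_gap 0.0197
joint_pos [1.5790e-01 4.3360e-01 1.6080e-01 1.2926e+00 2.0000e-04 2.8340e-01]
```

View pics/j2.png

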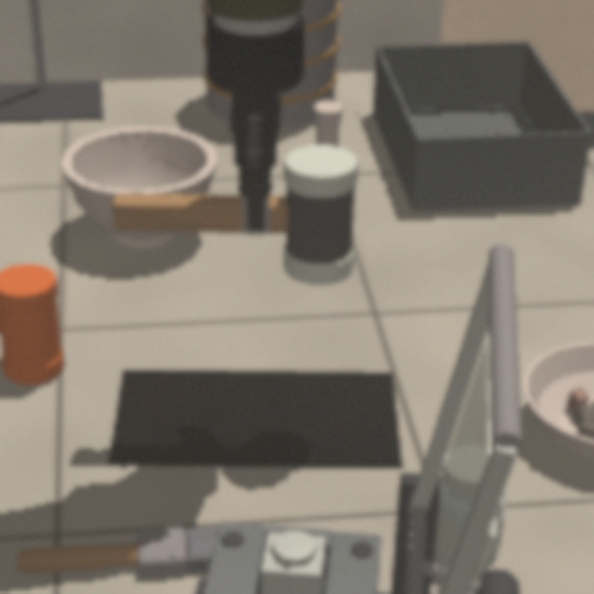

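Run:
```python
from h import *
o=load("j")
for n in("side","scene"):
    p,d,m=o[n]; f=240/np.tan(np.radians(m["vertical_fov"])/2); T=np.array(m["world_from_camera"])
    v,u=np.mgrid[:480,:640]
    C=(np.stack([(u-m["cx"])/f*d,-(v-m["cy"])/f*d,-d,np.ones_like(d)],-1)@T.T)[...,:3]
    k=(d>0)&(C[...,2]>.255)&(C[...,2]<.28)&(C[...,0]>.6)&(C[...,0]<.72)&(abs(C[...,1]-.17)<.05)&(p.min(-1)>110)
    q=C[k]
    if len(q)<20: print(n,len(q)); continue
    c=q.mean(0); A=np.c_[q[:,:2]-c[:2],np.ones(len(q))]; s=np.linalg.lstsq(A,q[:,2],rcond=None)[0]
    print(n,len(q),"centre",((q.min(0)+q.max(0))/2).round(4),"zmed",np.median(q[:,2]).round(4),"slopes",s.round(4))
```

```text
side 243 centre [0.661  0.1682 0.2636] zmed 0.2636 slopes [-0.0007 -0.0053  0.2635]
scene 259 centre [0.6627 0.1691 0.2653] zmed 0.2667 slopes [-0.0136  0.0007  0.2665]
```

Call:
servo_tool(increments=[{"offset":[0,-3,-0.2],"yaw":1},{"offset":[0,-7,-0.4],"yaw":2},{"offset":[0,-11.5,-0.7],"yaw":3},{"offset":[0,-16,-1],"yaw":4},{"offset":[0,-20.5,-1.3],"yaw":5},{"offset":[0,-25,-1.5],"yaw":5.5},{"offset":[1,-28,-1.7],"yaw":5.5},{"offset":[2,-29.2,-1.75],"yaw":5.5}])

```text
clock: 10.4
tcp_pos: [0.5519, -0.1122, 0.1795]
orientation: [0.701, 0.08, 0.704, -0.079]
wrist_force: [-0.1, -0.1, -3.2]
finger_gap: 0.02
```

Run:
```python
from h import *
s=st(); o=grab("k",("side","scene"))
for n,b in(("side",(220,130,420,400)),("scene",(160,130,400,350))):
    p=o[n][0][b[1]:b[3],b[0]:b[2],::-1]; cv2.imwrite(f"pics/k2_{n}.png",cv2.convertScaleAbs(cv2.resize(p,None,fx=2.2,fy=2.2,interpolation=cv2.INTER_CUBIC),alpha=1.4))
```

```text
clock 10.4
tcp_pos [ 0.5519 -0.1122  0.1795]
orientation [ 0.7013  0.0795  0.7039 -0.0794]
wrist_force [-0.1163 -0.1119 -3.1965]
finger_gap 0.02
joint_pos [-3.4280e-01  3.1320e-01 -8.1800e-02  1.1794e+00 -6.0000e-04 -1.1760e-01]
```

View pics/k2_side.png

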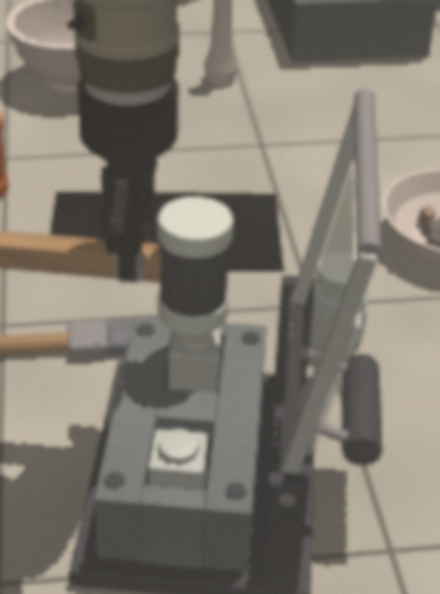

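View pics/k2_scene.png

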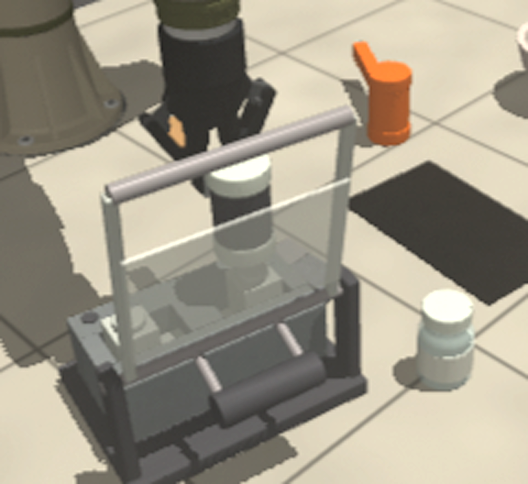

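Call:
servo_tool(increments=[{"offset":[0,0.3,0.2],"yaw":0},{"offset":[0.8,0.3,0.2],"yaw":0},{"offset":[1.8,0.3,0.2],"yaw":0},{"offset":[2.3,0.3,0.2],"yaw":0},{"offset":[2.6,0.3,0.2],"yaw":0},{"offset":[2.9,0.3,0.2],"yaw":0},{"offset":[3.1,0.3,0.2],"yaw":0},{"offset":[3.1,0.3,0.2],"yaw":0}])

```text
clock: 11.3
tcp_pos: [0.5564, -0.1066, 0.1523]
orientation: [0.703, 0.078, 0.702, -0.078]
wrist_force: [-2.0, 2.9, 0.7]
finger_gap: 0.02
```

Run:
```python
from h import *
s=st(); o=grab("l",("side",))
b=(220,130,420,400)
p=o["side"][0][b[1]:b[3],b[0]:b[2],::-1]; cv2.imwrite(f"pics/l2.png",cv2.convertScaleAbs(cv2.resize(p,None,fx=2.2,fy=2.2,interpolation=cv2.INTER_CUBIC),alpha=1.4))
```

```text
clock 11.3
tcp_pos [ 0.5564 -0.1066  0.1523]
orientation [ 0.7031  0.0783  0.7025 -0.0776]
wrist_force [-1.9569  2.8626  0.7226]
finger_gap 0.02
joint_pos [-0.3316  0.3308 -0.1256  1.1137  0.0012 -0.1106]
```

View pics/l2.png

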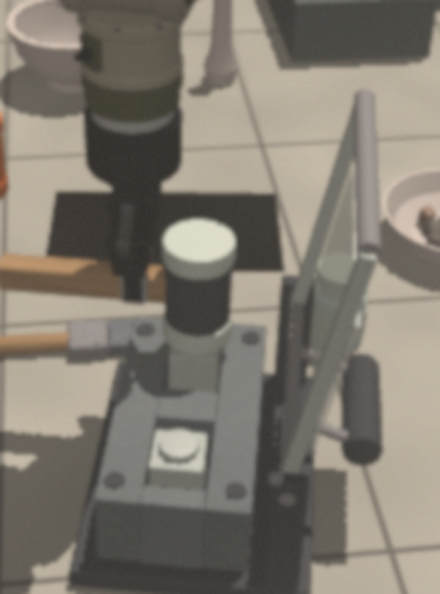

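Call:
servo_tool(increments=[{"offset":[-1.8,0,0],"yaw":0},{"offset":[-1.8,-4.5,0],"yaw":0},{"offset":[-1.8,-9,0],"yaw":0},{"offset":[-1.8,-13,0],"yaw":0},{"offset":[-1,-13,0],"yaw":0},{"offset":[-0.2,-13,0],"yaw":0},{"offset":[0.3,-13,0],"yaw":0},{"offset":[0.5,-13,0],"yaw":0}])

```text
clock: 12.15
tcp_pos: [0.5284, -0.235, 0.1472]
orientation: [0.703, 0.077, 0.702, -0.08]
wrist_force: [-3.6, -4.7, 6.4]
finger_gap: 0.0197
```

```bash
cat > bz.py <<'E'
from h import *
def run(tag,show=True):
    s=st(); o=grab(tag,("side",))
    b=(220,130,420,400)
    p=o["side"][0][b[1]:b[3],b[0]:b[2],::-1]; cv2.imwrite(f"pics/{tag}2.png",cv2.convertScaleAbs(cv2.resize(p,None,fx=2.2,fy=2.2,interpolation=cv2.INTER_CUBIC),alpha=1.4))
    p,d,m=o["side"]; f=240/np.tan(np.radians(m["vertical_fov"])/2); T=np.array(m["world_from_camera"])
    v,u=np.mgrid[:480,:640]
    C=(np.stack([(u-m["cx"])/f*d,-(v-m["cy"])/f*d,-d,np.ones_like(d)],-1)@T.T)[...,:3]
    c=np.array([.5912,-.186]); ex=np.array([.9755,-.2202]); ey=np.array([.2202,.9755])
    X=(C[...,:2]-c)@ex; Y=(C[...,:2]-c)@ey; Z=C[...,2]
    fr=np.median(Z[(d>0)&(abs(X+40)<8)&(abs(Y)<.09)&(abs(Z-.089)<.008)]) if 0 else np.median(Z[(d>0)&(abs(X+.042)<.008)&(abs(Y)<.09)&(abs(Z-.089)<.006)])
    for nm,y0 in(("L",.062),("R",-.068)):
        k=(d>0)&(np.hypot(X,Y-y0)<.011)&(Z>.08)&(Z<.125); 
        z=Z[k]; print(nm,k.sum(), (np.percentile(z,[25,50,75])-fr).round(4) if k.sum() else '')
    print("frame",fr.round(4))
E
python3 -c "
from bz import *
run('m')"
```

```text
clock 12.15
tcp_pos [ 0.5284 -0.235   0.1472]
orientation [ 0.7033  0.0769  0.7023 -0.0796]
wrist_force [-3.5634 -4.7303  6.3932]
finger_gap 0.0197
joint_pos [-0.5558  0.3541 -0.1051  1.1087 -0.0028 -0.334 ]
L 0 
R 0 
frame 0.0882
```

View pics/m2.png

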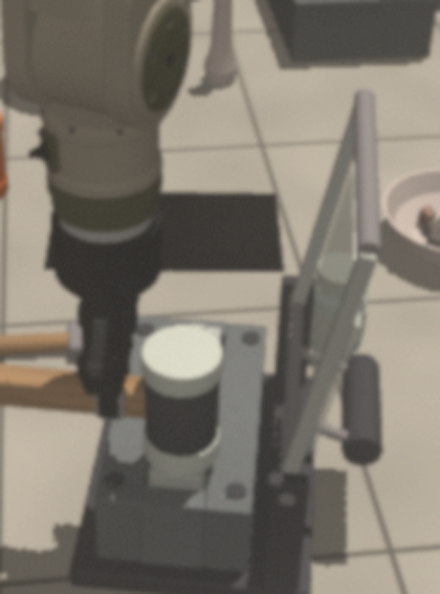

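Call:
servo_tool(increments=[{"offset":[-1.8,0,0],"yaw":0},{"offset":[-1.8,4.5,0],"yaw":0},{"offset":[-1.8,9,0],"yaw":0},{"offset":[-1.4,13,0],"yaw":0},{"offset":[-0.7,13,0],"yaw":0},{"offset":[-0.2,13,0],"yaw":0},{"offset":[0.2,13,0],"yaw":0},{"offset":[0.4,13,0],"yaw":0}])

```text
clock: 13.0
tcp_pos: [0.5574, -0.1062, 0.1432]
orientation: [0.704, 0.078, 0.702, -0.077]
wrist_force: [0.3, 5.6, 6.6]
finger_gap: 0.0199
```

```bash
python3 -c "
from bz import *
run('n')"
```

```text
clock 13.0
tcp_pos [ 0.5574 -0.1062  0.1432]
orientation [ 0.7038  0.0784  0.7018 -0.0768]
wrist_force [0.3475 5.6203 6.6085]
finger_gap 0.0199
joint_pos [-0.3312  0.3368 -0.1403  1.0915  0.0029 -0.1113]
L 0 
R 111 [0.0159 0.0168 0.0178]
frame 0.0882
```

View pics/n2.png

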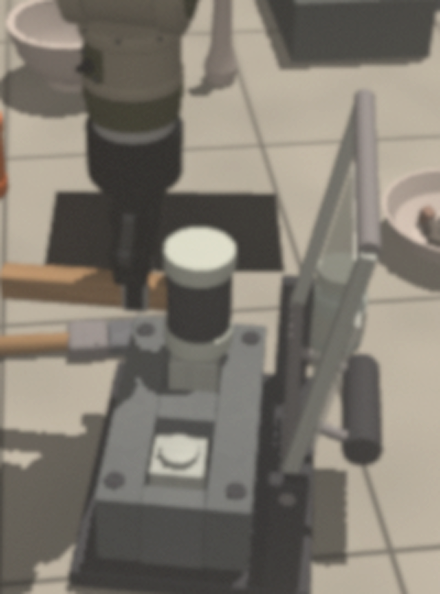

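Call:
servo_tool(increments=[{"offset":[-1.8,0,0],"yaw":0},{"offset":[-1.8,-4.5,0],"yaw":0},{"offset":[-1.8,-9,0],"yaw":0},{"offset":[-1,-13,0],"yaw":0},{"offset":[-0.4,-13,0],"yaw":0},{"offset":[0,-13,0],"yaw":0},{"offset":[0.3,-13,0],"yaw":0},{"offset":[0.5,-13,0],"yaw":0}])

```text
clock: 13.85
tcp_pos: [0.5285, -0.2361, 0.1388]
orientation: [0.704, 0.077, 0.702, -0.08]
wrist_force: [-1.5, -5.5, 7.0]
finger_gap: 0.0198
```

Call:
servo_tool(increments=[{"offset":[-1.8,0,0],"yaw":0},{"offset":[-1.8,4.5,0],"yaw":0},{"offset":[-1.8,9,0],"yaw":0},{"offset":[-1,13,0],"yaw":0},{"offset":[-0.4,13,0],"yaw":0},{"offset":[0,13,0],"yaw":0},{"offset":[0.2,13,0],"yaw":0},{"offset":[0.4,13,0],"yaw":0}])

```text
clock: 14.65
tcp_pos: [0.5571, -0.1051, 0.1343]
orientation: [0.704, 0.078, 0.702, -0.076]
wrist_force: [-0.8, 6.5, 6.0]
finger_gap: 0.0196
```

```bash
python3 -c "
from bz import *
run('p')"
```

```text
clock 14.65
tcp_pos [ 0.5571 -0.1051  0.1343]
orientation [ 0.7036  0.0782  0.7021 -0.0761]
wrist_force [-0.8039  6.4693  5.9508]
finger_gap 0.0196
joint_pos [-0.3299  0.3425 -0.1551  1.0718  0.0034 -0.1112]
L 0 
R 107 [0.0076 0.0085 0.0093]
frame 0.0881
```

View pics/p2.png

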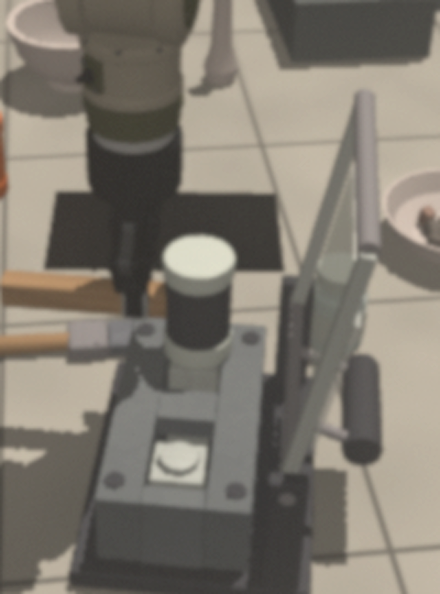

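Call:
servo_tool(increments=[{"offset":[-1.8,0,0],"yaw":0},{"offset":[-1.8,-4.5,0],"yaw":0},{"offset":[-1.8,-9,0],"yaw":0},{"offset":[-0.6,-13,0],"yaw":0},{"offset":[0,-13,0],"yaw":0},{"offset":[0.4,-13,0],"yaw":0},{"offset":[0.7,-13,0],"yaw":0},{"offset":[0.7,-13,0],"yaw":0}])

```text
clock: 15.5
tcp_pos: [0.5281, -0.2375, 0.1299]
orientation: [0.704, 0.076, 0.702, -0.082]
wrist_force: [-8.3, -6.6, 17.3]
finger_gap: 0.02
```

Call:
servo_tool(increments=[{"offset":[-1.8,0,0],"yaw":0},{"offset":[-1.8,4.5,0],"yaw":0},{"offset":[-1.8,9,0],"yaw":0},{"offset":[-1,13,0],"yaw":0},{"offset":[-0.4,13,0],"yaw":0},{"offset":[-0.1,13,0],"yaw":0},{"offset":[0.1,13,0],"yaw":0},{"offset":[0.1,13,0],"yaw":0}])

```text
clock: 16.3
tcp_pos: [0.5569, -0.1025, 0.1298]
orientation: [0.704, 0.079, 0.702, -0.074]
wrist_force: [-8.9, 16.0, 28.2]
finger_gap: 0.0198
```

```bash
python3 -c "
from bz import *
run('q')"
```

```text
clock 16.3
tcp_pos [ 0.5569 -0.1025  0.1298]
orientation [ 0.7043  0.0792  0.7016 -0.0737]
wrist_force [-8.901  16.0142 28.1637]
finger_gap 0.0198
joint_pos [-0.3282  0.3434 -0.1654  1.0598  0.0085 -0.1114]
L 1 [-0.0069 -0.0069 -0.0069]
R 110 [-0.0015 -0.0004  0.0006]
frame 0.0881
```

View pics/q2.png

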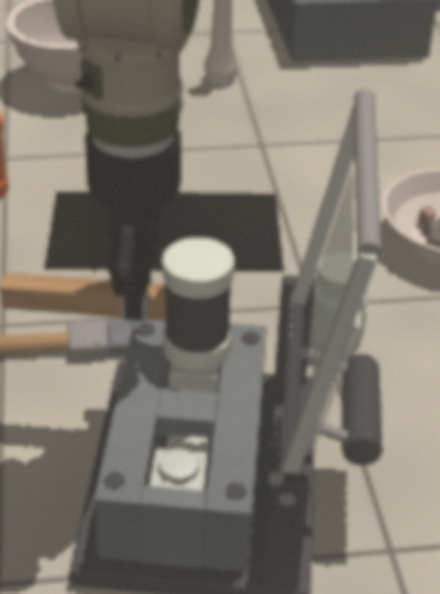

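Call:
servo_tool(increments=[{"offset":[-1,0,0],"yaw":0},{"offset":[-3,0,0],"yaw":0},{"offset":[-6,2,0],"yaw":0},{"offset":[-8,6,0],"yaw":0},{"offset":[-8,10,0],"yaw":0},{"offset":[-8,13,0],"yaw":0},{"offset":[-8,15,0],"yaw":0},{"offset":[-8,15,0],"yaw":0}])

```text
clock: 17.15
tcp_pos: [0.5891, 0.0415, 0.2042]
orientation: [0.702, 0.077, 0.704, -0.077]
wrist_force: [-0.1, -1.1, -2.3]
finger_gap: 0.0197
```

```bash
python3 -c "
from bz import *
run('r')"
```

```text
clock 17.15
tcp_pos [0.5891 0.0415 0.2042]
orientation [ 0.7023  0.0771  0.7035 -0.0768]
wrist_force [-0.1129 -1.0678 -2.3273]
finger_gap 0.0197
joint_pos [-6.5700e-02  3.5330e-01  3.6500e-02  1.2557e+00  5.0000e-04  1.5230e-01]
L 78 [-0.0012 -0.0002  0.0006]
R 106 [-0.0012  0.0001  0.0007]
frame 0.0881
```

View pics/r2.png

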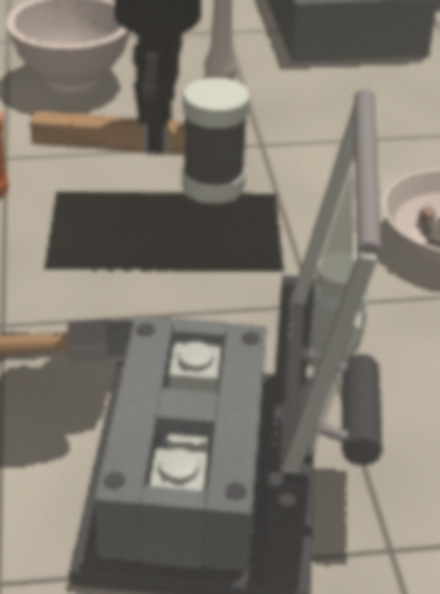

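Both bosses are flush within 0.3 mm. The guard stands open. Next I'll check how the mallet sits in the grip before placing it.

Run:
```python
from h import *
p,d,m=load("r")["side"]; f=240/np.tan(np.radians(m["vertical_fov"])/2); T=np.array(m["world_from_camera"])
v,u=np.mgrid[:480,:640]
C=(np.stack([(u-m["cx"])/f*d,-(v-m["cy"])/f*d,-d,np.ones_like(d)],-1)@T.T)[...,:3]
k=(d>0)&(C[...,2]>.25)&(C[...,2]<.28)&(C[...,0]>.59)&(C[...,0]<.69)&(abs(C[...,1]-.03)<.05)&(p.min(-1)>100)
q=C[k];c=q.mean(0); s=np.linalg.lstsq(np.c_[q[:,:2]-c[:2],np.ones(len(q))],q[:,2],rcond=None)[0]
print(len(q),((q.min(0)+q.max(0))/2).round(4),np.median(q[:,2]).round(4),s.round(4))
# move to place: target TCP (.609,.178)
e=2*np.arctan2(.077,.7023); a=np.pi/2-e
ty=np.array([np.cos(a),np.sin(a)]); tz=np.array([ty[1],-ty[0]]); dd=np.array([.609,.178])-[.5891,.0415]
print(e,dd@ty,dd@tz)
```

```text
349 [0.6403 0.027  0.2613] 0.2614 [ 0.0013 -0.0041  0.2614]
0.21840714958650928 0.1375691114765336 -0.01014887026013536
```

Call:
servo_tool(increments=[{"offset":[0,4,-0.3],"yaw":-2},{"offset":[0,8,-0.6],"yaw":-4},{"offset":[0,12,-0.9],"yaw":-5.3},{"offset":[2,13.8,-1],"yaw":-5.3},{"offset":[5,13.8,-1],"yaw":-5.3},{"offset":[8,13.8,-1],"yaw":-5.3},{"offset":[11,13.8,-1],"yaw":-5.3},{"offset":[13,13.8,-1],"yaw":-5.3}])

```text
clock: 18.0
tcp_pos: [0.6083, 0.1742, 0.0721]
orientation: [0.704, 0.046, 0.707, -0.047]
wrist_force: [0.4, -0.6, -3.4]
finger_gap: 0.0196
```

Call:
servo_tool(increments=[{"offset":[0.8,0,0],"yaw":0},{"offset":[1.5,0,0],"yaw":0},{"offset":[2,0,0],"yaw":0},{"offset":[2.4,0,0],"yaw":0},{"offset":[2.7,0,0],"yaw":0},{"offset":[2.9,0,0],"yaw":0},{"offset":[3,0,0],"yaw":0},{"offset":[3,0,0],"yaw":0}])

```text
clock: 18.8
tcp_pos: [0.6101, 0.1759, 0.0455]
orientation: [0.706, 0.046, 0.706, -0.046]
wrist_force: [-0.2, -0.5, -3.1]
finger_gap: 0.0195
```

Run:
```python
from h import *
s=st(); o=grab("s",("side",))
p=o["side"][0][150:280,200:400,::-1]; cv2.imwrite("pics/s2.png",cv2.convertScaleAbs(cv2.resize(p,None,fx=4,fy=4,interpolation=cv2.INTER_CUBIC),alpha=1.4))
```

```text
clock 18.8
tcp_pos [0.6101 0.1759 0.0455]
orientation [ 0.7058  0.0456  0.7055 -0.0456]
wrist_force [-0.1547 -0.5384 -3.1164]
finger_gap 0.0195
joint_pos [ 1.544e-01  5.350e-01 -8.610e-02  9.494e-01 -1.000e-04  2.835e-01]
```

View pics/s2.png

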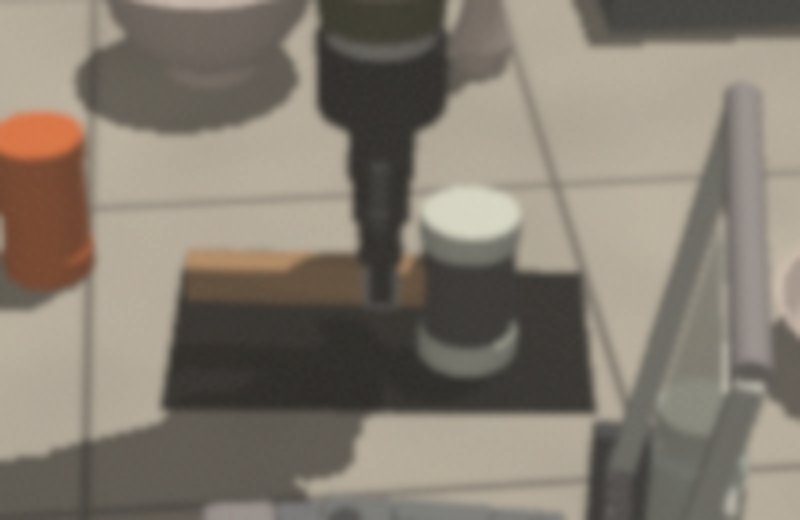

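Nearly down, still about 2 mm above the mat. I'll lower in small steps until there is contact force.

Call:
servo_tool(increments=[{"offset":[0.1,0,0],"yaw":0},{"offset":[0.15,0,0],"yaw":0},{"offset":[0.2,0,0],"yaw":0},{"offset":[0.25,0,0],"yaw":0},{"offset":[0.3,0,0],"yaw":0},{"offset":[0.3,0,0],"yaw":0},{"offset":[0.3,0,0],"yaw":0},{"offset":[0.3,0,0],"yaw":0}])

```text
clock: 19.65
tcp_pos: [0.61, 0.1759, 0.0441]
orientation: [0.706, 0.046, 0.705, -0.046]
wrist_force: [-4.9, -0.8, 9.4]
finger_gap: 0.02
```

Call:
servo_tool(increments=[{"offset":[0,0,0],"yaw":0},{"offset":[0,0,0],"yaw":0},{"offset":[0,0,0],"yaw":0},{"offset":[0,0,0],"yaw":0},{"offset":[0,0,0],"yaw":0},{"offset":[-0.5,0,0],"yaw":0},{"offset":[-2,0,0],"yaw":0},{"offset":[-4,0,0],"yaw":0}], claw=0.55, force=40)

```text
clock: 20.45
tcp_pos: [0.6091, 0.1757, 0.0819]
orientation: [0.705, 0.045, 0.706, -0.046]
wrist_force: [0.6, 0.3, 0.1]
finger_gap: 0.0471
```

Call:
servo_tool(increments=[{"offset":[-3,0,0],"yaw":0},{"offset":[-7,0,0],"yaw":0},{"offset":[-11,0,0],"yaw":0},{"offset":[-15,0,0],"yaw":0},{"offset":[-17,0,-2],"yaw":0},{"offset":[-17,0,-4],"yaw":0},{"offset":[-17,0,-5],"yaw":0},{"offset":[-17,0,-5],"yaw":0}])

```text
clock: 21.25
tcp_pos: [0.5592, 0.1825, 0.2526]
orientation: [0.706, 0.045, 0.706, -0.045]
wrist_force: [0.4, -0.8, -0.6]
finger_gap: 0.0469
```

```bash
python3 -c "
from bz import *
run('t')
grab('t3',('scene','wrist'))"
```

```text
clock 21.25
tcp_pos [0.5592 0.1825 0.2526]
orientation [ 0.7056  0.0453  0.7057 -0.0454]
wrist_force [ 0.4187 -0.8285 -0.5896]
finger_gap 0.0469
joint_pos [ 0.179   0.3354  0.129   1.3646 -0.      0.3074]
L 77 [-0.0014 -0.0003  0.0006]
R 109 [-0.0014 -0.0004  0.0005]
frame 0.0881
```

View pics/t_side.png

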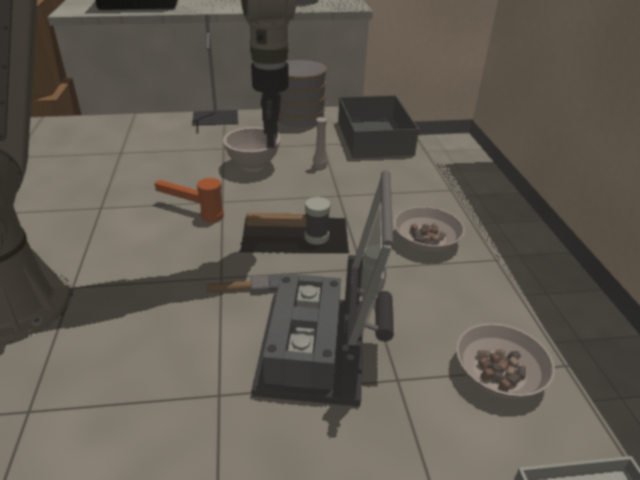

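View pics/t3_scene.png

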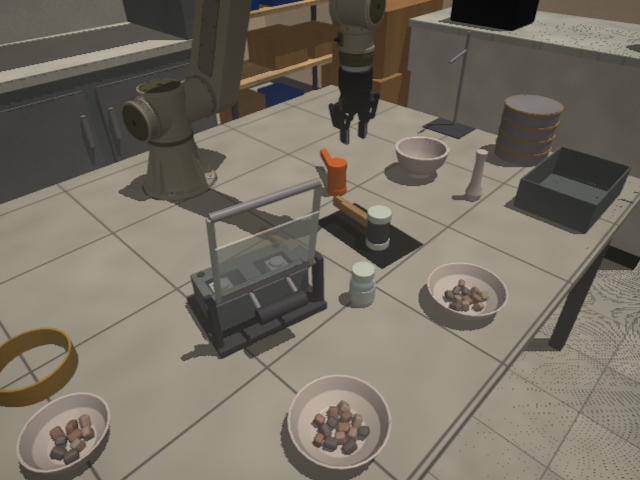

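The mallet stands on the mat (side 316,222) and the guard is open. The jar (scene 362,285) and brush (side 245,284) have not moved, both bosses are flush, and the gripper is free. I'll hand in.

```bash
python3 -c "
from workcell import env
print(env.hand_in())"
```

```text
the job is handed in; nothing more can be done
None
```

The job is done and handed in at about 21 s of the 72 s allowed; the hand-in gave no verdict.

- **Guard:** I gripped its handle bar, swung it to about 1 rad and let go. It swung on by itself and still stood open in the last pictures.
- **Yoke:** I drove the bosses down with the mallet in seven alternating taps, three to four on each side. From tool heights and side-camera depth, the two bosses were never more than about 6 mm apart. The last check put left at -0.3 mm and right at -0.4 mm from the frame top, within the measuring error. In the planned path the gripper stayed clear of the yoke, about 50 mm to the robot side of the bosses.
- **Forces:** The highest wrist force I read was about 34 N, on the last left tap when the boss met its stop. I read forces only at the end of each move.
- **Mallet:** It stands on its head on the mat, within a few mm of where it was, and nothing is in the gripper. The jar and brush look unmoved.
- **Disagreement:** The side and wrist cameras differed by 5–10 mm on the mould's y position. I used a value between them but close to the wrist's, and the mallet face was wide enough to cover the difference.

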